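# Swap the used-up canister in the kitchen caddy

### The arm

A 7-joint arm with a two-finger parallel gripper is mounted at the origin on the work surface. World frame = base frame: x ahead of the robot, y to its left, z up, the work surface at z = 0. Lengths are in m, angles in rad, forces in N, time in s.
With the tool pointing down it reaches from about 0.4 to 0.875 m from the base axis. Payload 4.4 kg.
Tool frame: the origin (TCP) lies at the centre of the arm's flange, where the gripper is bolted on; the fingertips stand 173 mm ahead of it and the grasp point (between the pads) lies 155 mm ahead of it; z points along the fingers, y is the line along which they close (so a half turn about z gives the same grasp; the last joint's range is limited). The gripper opens to 85 mm and grips with 20 to 120 N. Pads are 22 mm wide; open, the fingers measure 114 mm over their backs; the gripper's body (76 mm by 85 mm) begins 54 mm behind the grasp point. The pads swing forward as they close: fully open they stand 13 mm farther back than shut.
Start: joints at [-1.32, 0.628, 0.038, 1.517, -0.027, 0.996, -0.02], TCP at [0.202, 0.618, 0.405] pointing down, gripper open.
Joint ranges: [-3.06, 3.06], [-0.37, 2.12], [-1.25, 1.32], [0.18, 2.47], [-1.1, 4.24], [0.23, 1.98], [-2.94, 2.94]. Speed limits (rad/s): [2.57, 2.57, 3.14, 3.14, 3.14, 3.14, 3.14].

### API

Orientations are given as a unit quaternion [x, y, z, w].
In Python, from rig import arm gives the robot as it stands.
- The arm moves only by the shell command python3 -m creep 'ROWS' [OPENING] [FORCE]. ROWS is JSON, a list of rows, each a list of 6 numbers: the shift along the tool's x, y, z normalised to -1 to 1, where 1 is 200 mm, then the turn, a rotation vector about the tool's x, y, z normalised to -1 to 1, where 1 is 360 degrees. In form: [[tx, ty, tz, rx, ry, rz], ...]. A call has 1 to 20 rows; each row is the pose to reach, as a shift and turn from the pose commanded when the call began, along the tool's axes at that moment, turning the shorter way round; what a row does not reach only later rows make up. A row lasts 1/10 s, in which the tool goes at most 50 mm and 8.59 degrees, less where a joint would pass 70% of its speed; a pose out of reach is approached as far as the arm can. A call with a number of a shift or a turn outside -1 to 1 is refused whole. A call with a gripper value outside its range is refused whole. OPENING is the finger opening in mm, from 0 to 85.4, set as the call begins (- or left out, the last holds). The fingers move at their own pace and stop on an object; FORCE is the grip in N (left out, the last holds). Time passes only in rows, so rows that repeat a pose let the fingers close. It gives the time, the measured TCP pose, the force, the opening and the grip force at its end, in the units of the state.
- arm.get_state(): the state, without advancing time (a new reading comes with each control period).
- arm.grab_frame(name): name is "side" or "top"; returns a dict with "image" (480x640x3 uint8, blue, green, red), "camera_matrix" (3x3 intrinsics, pixels), "dist" ([k1, k2, p1, p2, k3] as OpenCV has them; the pictures are not rectified), "cam_to_world" (4x4, takes a point from camera to world coordinates). Camera axes: x right, y down, z forward; pixel columns grow to the right and rows downward; lengths in m; the calibration is good to about 2 mm. A picture is of the moment at which its call begins. There is no depth.
- arm.finish_job(): hands the job in; it is judged then, once.
The state is a dict: "clock": time; "joints": joint angles; "qvel": joint speeds; "joint_torque": joint torques, N m; "eef_pos": TCP position; "tool_rot": TCP orientation; "contact_force": force on the tool from outside, world axes, zero at the start; "ft_torque": the same for the moment, N m; "opening": opening from 0.0 (shut) to 1.0 (fully open); "grip_force": force on a finger pad.
Only numpy, scipy, OpenCV 4.12 (cv2) and the standard library are available. Lean on these libraries where they do the work, as an engineer would, in place of code of your own. Each camera call takes 0.05 s, during which the arm holds its last target. There are 200 camera calls.

### The job

The wooden caddy should hold one of each of the three canister kinds, but one has been used up and stands on the cork mat. Set that used-up canister down in the steel tray, and pack the full spare of the same kind from the plywood board into the empty space in the caddy, seated on its floor. Set both down gently and upright, without dropping them, and leave all the other canisters, the mug and the pepper mill where they stand.

Things in the scene. Friction and masses are not known exactly. Their poses are not given: they have to be found in the camera images.
- white_a: white square tin (54 x 54 mm, pale wood lid), 92 mm tall, 0.2 to 0.35 kg, straight sides up to 78 mm. One of the working set: at the start it stands upright either in the caddy or, if it is the used-up one, on the cork mat. Origin: centre of its underside, z up; its x and y axes are square to its sides (at the start parallel to the caddy's).
- white_b: The full spare, looking just like white_a: white square tin (54 x 54 mm, pale wood lid), 92 mm tall, 0.2 to 0.4 kg. At the start it stands upright on the plywood board, in any of the board's three places. Origin: centre of its underside, z up; its x and y axes are square to its sides.
- copper_a: copper round canister (diameter 54 mm, black lid), 92 mm tall, 0.2 to 0.35 kg, straight sides up to 78 mm. One of the working set: at the start it stands upright either in the caddy or, if it is the used-up one, on the cork mat. Origin: centre of its underside, z up; its yaw does not matter.
- copper_b: The full spare, looking just like copper_a: copper round canister (diameter 54 mm, black lid), 92 mm tall, 0.2 to 0.4 kg. At the start it stands upright on the plywood board, in any of the board's three places. Origin: centre of its underside, z up.
- blue_a: blue round ceramic canister (diameter 54 mm, blue lid), 92 mm tall, 0.2 to 0.35 kg, straight sides up to 78 mm. One of the working set: at the start it stands upright either in the caddy or, if it is the used-up one, on the cork mat. Origin: centre of its underside, z up; its yaw does not matter.
- blue_b: The full spare, looking just like blue_a: blue round ceramic canister (diameter 54 mm, blue lid), 92 mm tall, 0.2 to 0.4 kg. At the start it stands upright on the plywood board, in any of the board's three places. Origin: centre of its underside, z up.
- caddy: Fixed open wooden box, 76 x 190 mm, 40 mm tall, walls and floor 6 mm thick (inside 64 x 178 mm). Origin: centre of its underside; x across, y along it, z up. Three spaces in a row, no dividers, centred at y = -59, 0 and +59 mm, each with a round grey felt spot flush in the floor; one is empty at the start. A canister seated in it has its origin 6 mm above the caddy's.
- mat: Fixed round cork mat, diameter 90 mm, 6 mm thick, in front of the caddy (on the robot's side), with the used-up canister standing on it. Origin: centre of its underside.
- tray: Fixed small square steel tray, 108 x 108 mm outside, inside 100 x 100 mm, rim 14 mm high, floor 4 mm thick. Empty at the start. Origin: centre of its underside; axes along its sides.
- board: Fixed plywood board, 310 x 85 mm, 12 mm thick, long side along its x axis; the three spares stand on it in a row about 95 mm apart. Origin: centre of its underside.
- mug: White mug, 80 mm wide, 85 mm tall, behind the caddy. A bystander. Origin: centre of its underside.
- mill: Dark wooden pepper mill, 54 mm wide, 145 mm tall, behind the caddy. A bystander. Origin: centre of its underside.

How it is judged:
By the outcome, as a careful person would: the job done as asked, in the order asked, and still so for the second after the job is handed in, with the robot touching nothing.
It also fails if it takes over 54 s, if anything falls off the work surface, if the arm or the gripper's body presses on something with over 40 N, if the wrist force passes 120 N, or if a joint passes its speed limit or range.

## Working session

There is one attempt and no reset: what is moved stays moved. The work goes in short steps, Python scripts to look and compute and a shell command to move; the robot and the scene stay as the last step left them, time stands still between calls to the robot, and variables do not carry over. Pictures are saved under pics/ and viewed, at most 10 in all, crops included, and the job is handed in when it is done.

```bash
mkdir -p pics; ls
python3 - <<'E'
from rig import arm
import cv2,pickle
d={}
for n in("top","side"):
    f=arm.grab_frame(n);d[n]=f;cv2.imwrite(f"pics/{n}0.png",f["image"]);print(n,f["camera_matrix"],f["dist"],f["cam_to_world"])
pickle.dump(d,open("f0.pkl","wb"))
print(arm.get_state())
E
```

```text
pics
top [[539.78697274   0.         323.45762426]
 [  0.         539.78697274 232.3083614 ]
 [  0.           0.           1.        ]] [-0.10374683  0.          0.          0.          0.        ] [[ 0.01087686 -0.9907909   0.13496328  0.46547826]
 [-0.9999364  -0.01037492  0.00442188 -0.02287122]
 [-0.00298092 -0.13500279 -0.99084073  1.07504888]
 [ 0.          0.          0.          1.        ]]
side [[479.16395476   0.         323.93926063]
 [  0.         479.16395476 228.41215411]
 [  0.           0.           1.        ]] [-0.10094529  0.          0.          0.          0.        ] [[ 0.9938245  -0.07865695  0.07826838  0.49208466]
 [-0.11033325 -0.62541882  0.77244927 -0.90793877]
 [-0.01180798 -0.77631462 -0.63023502  0.78069018]
 [ 0.          0.          0.          1.        ]]
{'clock': 0.1, 'joints': array([-1.31979909,  0.62926126,  0.03842808,  1.51827288, -0.02696869,
        0.99631128, -0.02001881]), 'qvel': array([ 1.54678339e-03, -1.57825299e-03,  1.82099703e-04, -4.02183885e-03,
        2.26992420e-04, -9.91948936e-06,  4.71327180e-04]), 'joint_torque': array([ 2.47608776e-03, -5.64539051e+01,  1.23028535e+00, -1.93975085e+01,
        1.12722165e-02,  5.40703477e-03, -2.98176566e-06]), 'eef_pos': array([0.20237284, 0.61741242, 0.40387399]), 'tool_rot': array([ 1.57731285e-01,  9.87481690e-01, -8.59311060e-04, -1.19707738e-04]), 'contact_force': array([0.98380973, 0.26945759, 0.58233424]), 'ft_torque': array([-1.29116117e-02,  2.34581297e-02, -9.89813782e-06]), 'grip_force': 0.0, 'opening': 0.9975214082877967}
```

View pics/top0.png

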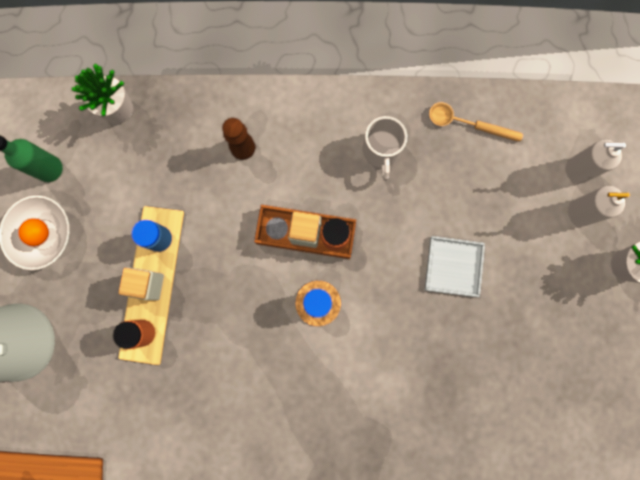

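View pics/side0.png

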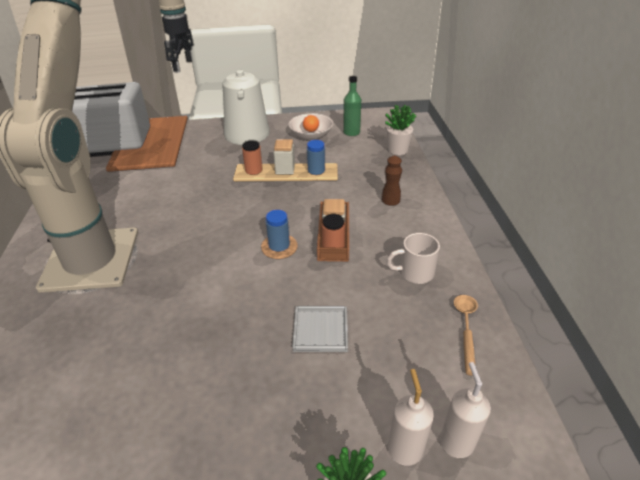

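Blue is the used-up one: lid at about (318,303) on the mat. The blue spare's lid is at (147,235), the empty slot at the caddy's left end near (277,228), and the tray at (455,267). I'll measure these more precisely.

```bash
cat > h.py <<'E'
import numpy as np,cv2,pickle
from scipy.spatial.transform import Rotation as R
def p2w(f,uv,z):
    uv=np.array(uv,float).reshape(-1,1,2)
    n=cv2.undistortPoints(uv,f["camera_matrix"],f["dist"]).reshape(-1,2)
    T=f["cam_to_world"];d=np.c_[n,np.ones(len(n))]@T[:3,:3].T;o=T[:3,3]
    return (o+d*((z-o[2])/d[:,2])[:,None])
def w2p(f,P):
    T=np.linalg.inv(f["cam_to_world"])
    return cv2.projectPoints(np.array(P,float).reshape(-1,3),cv2.Rodrigues(T[:3,:3])[0],T[:3,3],f["camera_matrix"],f["dist"])[0].reshape(-1,2)
def blobs(f,lo,hi,amin=60):
    m=cv2.inRange(cv2.cvtColor(f["image"],cv2.COLOR_BGR2HSV),lo,hi)
    n,l,s,c=cv2.connectedComponentsWithStats(m)
    return [(c[i].round(1),s[i]) for i in range(1,n) if s[i,4]>amin]
def plan(target,yaw=None):
    """move numbers from the commanded~measured pose: target TCP pos, yaw of tool y (deg, world)"""
    from rig import arm
    s=arm.get_state();r=R.from_quat(s["tool_rot"])
    t=r.inv().apply(np.array(target)-s["eef_pos"])/.2
    out=[t.round(4)]
    if yaw is not None:
        c,q=np.cos(np.radians(yaw)),np.sin(np.radians(yaw))
        y=np.array([c,q,0]);z=np.array([0,0,-1.]);g=R.from_matrix(np.c_[np.cross(y,z),y,z])
        out.append(((r.inv()*g).as_rotvec()/(2*np.pi)).round(4))
    print("pos",s["eef_pos"].round(4),"clock",s["clock"],"move",*out)
E
python3 - <<'E'
from h import *
d=pickle.load(open("f0.pkl","rb"));f=d["top"]
for n in d: 
    for c,s in blobs(d[n],(105,200,150),(120,255,255)):
        print(n,c,s,[p2w(d[n],c,z)[0].round(4) for z in(.098,.104)])
for n,box,z in(("caddy",(240,190,370,270),.04),("tray",(415,225,495,305),.014)):
    pass
im=f["image"][195:330,250:490];cv2.imwrite("pics/c0.png",cv2.resize(im,None,fx=3.3,fy=3.3,interpolation=cv2.INTER_CUBIC))
E
```

```text
top [145.5 233.1] [133 221  26  25 514] [array([0.5936, 0.3106, 0.098 ]), array([0.5929, 0.3086, 0.104 ])]
top [316.9 302.7] [304 290  26  26 525] [array([ 0.4707, -0.0081,  0.098 ]), array([ 0.4707, -0.0082,  0.104 ])]
```

View pics/c0.png

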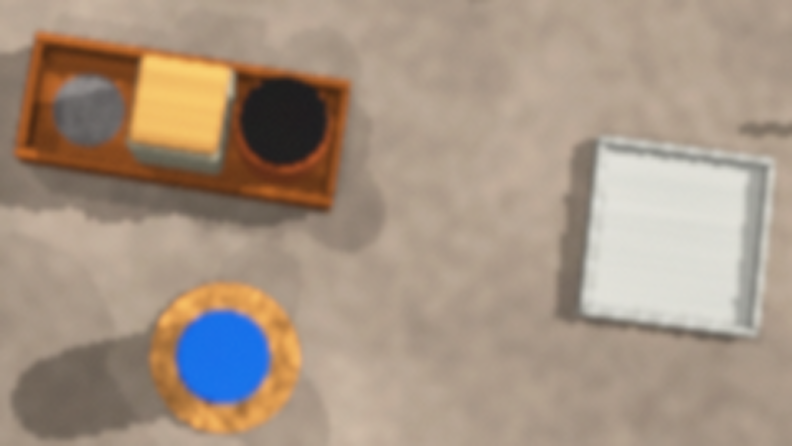

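The crop shows the caddy rim corners at (38,32), (350,80), (330,210), (15,158), the felt spot at (88,109), and the tray corners at (597,136), (774,158), (760,338), (580,318).

Run:
```python
from h import *
d=pickle.load(open("f0.pkl","rb"));f=d["top"]
c=lambda a:np.array(a)/3.3+[250-.35,195-.35]
K=p2w(f,c([(38,32),(350,80),(330,210),(15,158)]),.04);Tr=p2w(f,c([(597,136),(774,158),(760,338),(580,318)]),.014)
for n,P in(("caddy",K),("tray",Tr)):
    print(n,P.mean(0).round(4),[np.linalg.norm(P[i]-P[i-1]).round(4) for i in range(4)],[np.degrees(np.arctan2(*(P[i]-P[j])[[1,0]])).round(1) for i,j in((0,1),(3,2),(0,3),(1,2))])
C=K.mean(0);u=(K[0]+K[3]-K[1]-K[2]);u/=np.linalg.norm(u)
print("slot",C+u*.059,"felt",p2w(f,c((88,109)),.006))
print("white",p2w(f,c([(183,105)]),.098), "copper",p2w(f,c([(283,121)]),.098),"caddy-0,-59",C-u*.059)
print("mat",p2w(f,c((225,358)),.006))
s=d["side"]
for nm,p in(("mat can",[.4707,-.0081,.098]),("board can",[.5929,.3086,.104]),("slot",[*(C+u*.059)[:2],.04]),("tray",[*Tr.mean(0)[:2],.014])):print(nm,w2p(s,p))
plan([.4707,-.0081,.40],-6)
```

```text
caddy [0.6088 0.0174 0.04  ] [np.float64(0.0761), np.float64(0.1866), np.float64(0.0777), np.float64(0.1869)] [np.float64(81.7), np.float64(81.2), np.float64(-8.7), np.float64(-8.5)]
tray [ 0.5445 -0.2795  0.014 ] [np.float64(0.1099), np.float64(0.1086), np.float64(0.1089), np.float64(0.1089)] [np.float64(83.5), np.float64(84.0), np.float64(-6.1), np.float64(-5.9)]
slot [0.61760454 0.07577605 0.04      ] felt [[0.61946191 0.07643318 0.006     ]]
white [[0.60899646 0.01518945 0.098     ]] copper [[ 0.60062026 -0.04032515  0.098     ]] caddy-0,-59 [ 0.60009137 -0.04091709  0.04      ]
mat [[ 0.47036603 -0.00856303  0.006     ]]
mat can [[276.02927953 215.15961491]]
board can [[314.88723735 143.78866963]]
slot [[333.6074466  209.00236061]]
tray [[319.93063715 325.53453906]]
pos [0.2024 0.6174 0.4039] clock 0.1 move [-2.2492 -2.554   0.0239] [-2.000e-04  2.000e-04  2.162e-01]
```

```bash
python3 -m creep '[[-0.75,-0.85,0,0,0,0.223],[-0.75,-0.85,0,0,0,0.223],[-0.75,-0.85,0,0,0,0.223],[-0.75,-0.85,0,0,0,0.223],[-0.75,-0.85,0,0,0,0.223],[-0.75,-0.85,0,0,0,0.223],[-0.75,-0.85,0,0,0,0.223],[-0.75,-0.85,0,0,0,0.223],[-0.75,-0.85,0,0,0,0.223],[-0.75,-0.85,0,0,0,0.223],[-0.75,-0.85,0,0,0,0.223]]' 72 40; python3 -c "
from h import *;plan([.4707,-.0081,.33],-8.5)"
```

```text
clock: 1.2
eef_pos: [0.2918, 0.4094, 0.4044]
tool_rot: [0.757, 0.653, -0.0, 0.0]
contact_force: [-0.2, -0.8, 0.1]
opening: 0.844
grip_force: 0.0
pos [0.2918 0.4094 0.4044] clock 1.2 move [-1.9337  1.1906  0.3735] [-0.      0.0001  0.0002]
```

```bash
python3 -m creep '[[-0.95,0.59,0,0,0,0],[-0.95,0.59,0,0,0,0],[-0.95,0.59,0,0,0,0],[-0.95,0.59,0,0,0,0],[-0.95,0.59,0,0,0,0],[-0.95,0.59,0,0,0,0]]'; python3 -m creep '[[-0.98,0.6,0,0,0,0],[-0.98,0.6,0,0,0,0],[-0.98,0.6,0,0,0,0],[-0.98,0.6,0,0,0,0],[-0.98,0.6,0,0,0,0],[-0.98,0.6,0,0,0,0],[-0.98,0.6,0,0,0,0]]'
python3 - <<'E'
from h import *;plan([.4707,-.0081,.223],-8.5)
from rig import arm
for n in("top","side"):
    f=arm.grab_frame(n);cv2.imwrite(f"pics/{n}1.png",f["image"])
E
```

```text
clock: 1.8
eef_pos: [0.3821, 0.2005, 0.405]
tool_rot: [0.759, 0.651, -0.0, 0.001]
contact_force: [0.4, 0.7, 0.3]
opening: 0.844
grip_force: 0.0
clock: 2.5
eef_pos: [0.4709, -0.0067, 0.4044]
tool_rot: [0.757, 0.653, -0.0, -0.001]
contact_force: [-0.8, 1.3, -0.8]
opening: 0.843
grip_force: 0.0
pos [ 0.4709 -0.0067  0.4044] clock 2.5 move [-0.0076  0.001   0.9068] [-0.0002 -0.0001  0.0003]
```

```bash
python3 -m creep '[[-0.008,0.001,0.2,0,0,0],[-0.008,0.001,0.4,0,0,0],[-0.008,0.001,0.55,0,0,0],[-0.008,0.001,0.65,0,0,0],[-0.008,0.001,0.75,0,0,0],[-0.008,0.001,0.85,0,0,0],[-0.008,0.001,0.91,0,0,0],[-0.008,0.001,0.91,0,0,0],[-0.008,0.001,0.91,0,0,0]]'
python3 - <<'E'
from h import *
from rig import arm
a=[]
for n in("top","side"):
    im=arm.grab_frame(n)["image"];a.append(cv2.resize(im[230:380,230:420] if n=="top" else im[100:300,180:380],(400,400)))
cv2.imwrite("pics/g1.png",np.hstack(a))
E
```

```text
clock: 3.5
eef_pos: [0.4709, -0.0083, 0.223]
tool_rot: [0.757, 0.654, 0.0, -0.0]
contact_force: [-0.4, -0.2, 0.2]
opening: 0.843
grip_force: 0.0
```

View pics/g1.png

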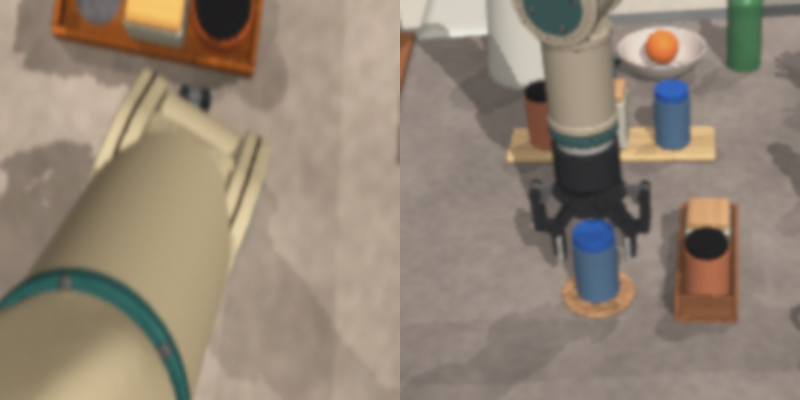

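In the side view the open fingers straddle the blue canister evenly, with the tips at about its mid-height. Closing now.

```bash
python3 -m creep '[[0,0,0,0,0,0],[0,0,0,0,0,0],[0,0,0,0,0,0],[0,0,0,0,0,0],[0,0,0,0,0,0],[0,0,0,0,0,0],[0,0,0,0,0,0],[0,0,0,0,0,0],[0,0,0,0,0,0]]' 45 40; python3 -m creep '[[0,0,-0.03,0,0,0],[0,0,-0.1,0,0,0],[0,0,-0.2,0,0,0],[0,0,-0.4,0,0,0],[0,0,-0.4,0,0,0],[0,0,-0.4,0,0,0]]'; python3 -c "
from h import *;plan([.5445,-.2795,.38],-8.5)"
```

```text
clock: 4.5
eef_pos: [0.4709, -0.0089, 0.2237]
tool_rot: [0.757, 0.653, 0.001, 0.0]
contact_force: [-1.7, -0.4, 6.8]
opening: 0.624
grip_force: 40.7
clock: 5.1
eef_pos: [0.4709, -0.0087, 0.3035]
tool_rot: [0.757, 0.653, 0.001, 0.001]
contact_force: [-0.8, -0.3, -3.3]
opening: 0.622
grip_force: 43.1
pos [ 0.4709 -0.0087  0.3035] clock 5.1 move [-1.2855  0.5628 -0.3822] [ 0.0003 -0.0001  0.0003]
```

```bash
python3 -m creep '[[-0.15,0.06,0,0,0,0],[-0.35,0.15,0,0,0,0],[-0.6,0.26,0,0,0,0],[-0.8,0.35,0,0,0,0],[-0.95,0.41,0,0,0,0]]'; python3 -m creep '[[-0.15,0.07,0,0,0,0],[-0.25,0.11,0,0,0,0],[-0.31,0.135,0,0,0,0],[-0.335,0.15,0,0,0,0],[-0.335,0.15,0,0,0,0],[-0.335,0.15,0,0,0,0],[-0.335,0.15,0,0,0,0]]';  python3 - <<'E'
from h import *
from rig import arm
plan([.5445,-.2795,.2215],-8.5)
a=[]
for n in("top","side"):
    im=arm.grab_frame(n)["image"];a.append(cv2.resize(im[190:340,370:520] if n=="top" else im[200:380,220:400],(400,400)))
cv2.imwrite("pics/t1.png",np.hstack(a))
E
```

```text
clock: 5.6
eef_pos: [0.5239, -0.2126, 0.3014]
tool_rot: [0.758, 0.652, -0.001, 0.0]
contact_force: [0.5, 0.6, -2.2]
opening: 0.623
grip_force: 43.1
clock: 6.3
eef_pos: [0.544, -0.278, 0.3025]
tool_rot: [0.757, 0.654, 0.0, -0.001]
contact_force: [0.1, 0.3, -1.7]
opening: 0.619
grip_force: 43.1
pos [ 0.544  -0.278   0.3025] clock 6.3 move [-0.0076  0.0036  0.4051] [-0.0001 -0.0002  0.0005]
```

View pics/t1.png

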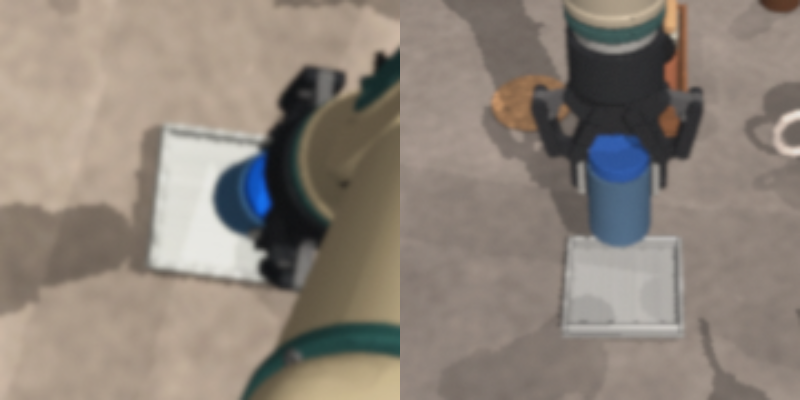

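The canister is held upright above the tray. Lowering gently.

```bash
python3 -m creep '[[-0.008,0.004,0.08,0,0,0],[-0.008,0.004,0.18,0,0,0],[-0.008,0.004,0.26,0,0,0],[-0.008,0.004,0.32,0,0,0],[-0.008,0.004,0.35,0,0,0],[-0.008,0.004,0.37,0,0,0],[-0.008,0.004,0.38,0,0,0],[-0.008,0.004,0.385,0,0,0],[-0.008,0.004,0.385,0,0,0],[-0.008,0.004,0.385,0,0,0]]'; python3 -m creep '[[0,0,0.004,0,0,0],[0,0,0.008,0,0,0],[0,0,0.012,0,0,0],[0,0,0.012,0,0,0]]'
```

```text
clock: 7.4
eef_pos: [0.5447, -0.2814, 0.2261]
tool_rot: [0.757, 0.653, 0.0, 0.0]
contact_force: [0.3, 0.5, -2.7]
opening: 0.622
grip_force: 43.1
clock: 7.8
eef_pos: [0.5444, -0.2813, 0.2232]
tool_rot: [0.757, 0.653, -0.0, -0.0]
contact_force: [-0.4, -0.2, -2.2]
opening: 0.623
grip_force: 43.1
```

```bash
python3 -m creep '[[0,0,0.004,0,0,0],[0,0,0.006,0,0,0],[0,0,0.006,0,0,0]]';python3 -m creep '[[0,0,0.004,0,0,0],[0,0,0.006,0,0,0],[0,0,0.006,0,0,0]]'
```

```text
clock: 8.1
eef_pos: [0.5444, -0.2813, 0.222]
tool_rot: [0.757, 0.653, -0.0, -0.0]
contact_force: [-0.2, 0.3, -2.2]
opening: 0.622
grip_force: 43.1
clock: 8.4
eef_pos: [0.5444, -0.2814, 0.2218]
tool_rot: [0.757, 0.653, 0.0, 0.0]
contact_force: [-1.8, 1.4, 6.0]
opening: 0.62
grip_force: 43.7
```

Contact with the tray floor shows as +6 N. Releasing and rising.

```bash
python3 -m creep '[[0,0,0,0,0,0],[0,0,0,0,0,0],[0,0,0,0,0,0],[0,0,0,0,0,0],[0,0,0,0,0,0]]' 72; python3 -m creep '[[0,0,-0.1,0,0,0],[0,0,-0.25,0,0,0],[0,0,-0.5,0,0,0],[0,0,-0.75,0,0,0],[0,0,-0.9,0,0,0],[0,0,-0.9,0,0,0],[0,0,-0.9,0,0,0]]';  python3 - <<'E'
from h import *
plan([.5929,.3086,.38],-8.5)
E
```

```text
clock: 8.9
eef_pos: [0.5445, -0.2813, 0.2208]
tool_rot: [0.757, 0.653, -0.0, -0.0]
contact_force: [-0.1, -0.6, 0.4]
opening: 0.841
grip_force: 0.0
clock: 9.6
eef_pos: [0.5444, -0.2811, 0.4013]
tool_rot: [0.757, 0.653, 0.0, 0.0]
contact_force: [0.1, 0.7, -0.3]
opening: 0.844
grip_force: 0.0
pos [ 0.5444 -0.2811  0.4013] clock 9.6 move [ 2.9522 -0.1921  0.1065] [ 0.0002 -0.      0.0002]
```

```bash
for i in 1 2; do :; done
python3 -m creep '[[0.15,-0.01,0,0,0,0],[0.4,-0.03,0,0,0,0],[0.65,-0.04,0,0,0,0],[0.9,-0.06,0,0,0,0],[0.98,-0.064,0,0,0,0]]'; python3 -m creep '[[0.25,-0.016,0,0,0,0],[0.5,-0.03,0,0,0,0],[0.75,-0.05,0,0,0,0],[0.98,-0.064,0,0,0,0]]'; python3 -m creep '[[0.25,-0.016,0,0,0,0],[0.5,-0.03,0,0,0,0],[0.75,-0.05,0,0,0,0],[0.9,-0.06,0,0,0,0],[0.97,-0.064,0,0,0,0],[0.99,-0.064,0,0,0,0],[0.99,-0.064,0,0,0,0],[0.99,-0.064,0,0,0,0]]'
python3 - <<'E'
from h import *
from rig import arm
plan([.5929,.3086,.229],-8.5)
a=[]
im=arm.grab_frame("top")["image"];a.append(cv2.resize(im[190:340,370:520],(400,400)))
im=arm.grab_frame("side")["image"];a.append(cv2.resize(im[70:350,200:440],(400,467))[:400])
a[1]=cv2.resize(im[70:350,200:440],(400,400))
cv2.imwrite("pics/t2.png",np.hstack(a))
E
```

```text
clock: 10.1
eef_pos: [0.5605, -0.0787, 0.3984]
tool_rot: [0.755, 0.656, -0.0, -0.003]
contact_force: [0.4, 0.3, -0.9]
opening: 0.848
grip_force: 0.0
clock: 10.5
eef_pos: [0.576, 0.1123, 0.3991]
tool_rot: [0.757, 0.653, -0.001, -0.001]
contact_force: [1.1, 0.9, -0.7]
opening: 0.849
grip_force: 0.0
clock: 11.3
eef_pos: [0.5936, 0.305, 0.4008]
tool_rot: [0.758, 0.652, -0.001, 0.001]
contact_force: [-0.1, -0.4, 0.1]
opening: 0.841
grip_force: 0.0
pos [0.5936 0.305  0.4008] clock 11.3 move [ 0.0188 -0.0063  0.8591] [ 0.      0.0003 -0.0004]
```

View pics/t2.png

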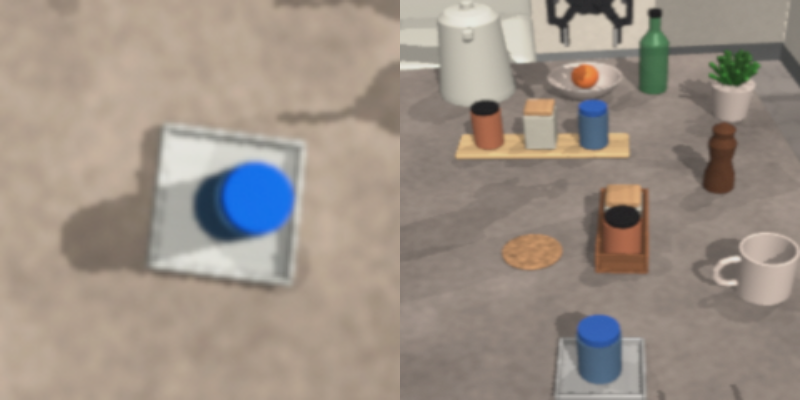

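The used-up canister stands upright in the tray, with its lid in the crop at (255,198). Next I descend on the spare.

```bash
python3 -m creep '[[0.019,-0.006,0.1,0,0,0],[0.019,-0.006,0.25,0,0,0],[0.019,-0.006,0.4,0,0,0],[0.019,-0.006,0.5,0,0,0],[0.019,-0.006,0.6,0,0,0],[0.019,-0.006,0.7,0,0,0],[0.019,-0.006,0.8,0,0,0],[0.019,-0.006,0.85,0,0,0],[0.019,-0.006,0.86,0,0,0],[0.019,-0.006,0.86,0,0,0],[0.019,-0.006,0.86,0,0,0]]'; python3 -c "
from h import *;plan([.5929,.3086,.229],-8.5)"
```

```text
clock: 12.5
eef_pos: [0.593, 0.3119, 0.2301]
tool_rot: [0.757, 0.653, 0.001, 0.0]
contact_force: [-0.5, 0.5, 0.8]
opening: 0.846
grip_force: 0.0
pos [0.593  0.3119 0.2301] clock 12.5 move [-0.0161  0.0021  0.0054] [ 0.0003 -0.0002  0.0001]
```

```bash
python3 -m creep '[[-0.016,0.002,0.004,0,0,0],[-0.016,0.002,0.004,0,0,0],[-0.016,0.002,0.004,0,0,0]]'; python3 -m creep '[[0,0,0,0,0,0],[0,0,0,0,0,0],[0,0,0,0,0,0],[0,0,0,0,0,0],[0,0,0,0,0,0],[0,0,0,0,0,0],[0,0,0,0,0,0],[0,0,0,0,0,0]]' 45 40; python3 -m creep '[[0,0,-0.03,0,0,0],[0,0,-0.1,0,0,0],[0,0,-0.2,0,0,0],[0,0,-0.4,0,0,0],[0,0,-0.5,0,0,0],[0,0,-0.5,0,0,0],[0,0,-0.5,0,0,0]]'; python3 -c "
from h import *;plan([.618,.0765,.33],-8.6)"
```

```text
clock: 12.8
eef_pos: [0.5925, 0.3085, 0.2286]
tool_rot: [0.757, 0.653, 0.0, 0.0]
contact_force: [0.8, 0.2, 0.8]
opening: 0.843
grip_force: 0.0
clock: 13.6
eef_pos: [0.5926, 0.3088, 0.2286]
tool_rot: [0.757, 0.653, 0.0, 0.0]
contact_force: [-0.2, 0.0, 4.6]
opening: 0.616
grip_force: 41.8
clock: 14.3
eef_pos: [0.5918, 0.3087, 0.3279]
tool_rot: [0.757, 0.653, -0.0, -0.0]
contact_force: [-0.3, 0.1, -3.1]
opening: 0.619
grip_force: 42.9
pos [0.5918 0.3087 0.3279] clock 14.3 move [-1.1293  0.2995 -0.0107] [-0.0001  0.      0.0005]
```

```bash
python3 -m creep '[[-0.15,0.04,0,0,0,0],[-0.35,0.09,0,0,0,0],[-0.55,0.145,0,0,0,0],[-0.75,0.2,0,0,0,0],[-0.9,0.24,0,0,0,0],[-1,0.265,0,0,0,0],[-1,0.265,0,0,0,0]]'; python3 -m creep '[[-0.1,0.03,0,0,0,0],[-0.13,0.035,0,0,0,0],[-0.13,0.035,0,0,0,0],[-0.13,0.035,0,0,0,0],[-0.13,0.035,0,0,0,0]]';  python3 - <<'E'
from h import *
from rig import arm
plan([.6185,.076,.26],-8.6)
a=[]
d={n:arm.grab_frame(n) for n in("top","side")};pickle.dump(d,open("f1.pkl","wb"))
for n in("top","side"):
    im=d[n]["image"];a.append(cv2.resize(im[170:290,230:350] if n=="top" else im[130:280,260:410],(400,400),interpolation=cv2.INTER_CUBIC))
cv2.imwrite("pics/k1.png",np.hstack(a))
E
```

```text
clock: 15.0
eef_pos: [0.615, 0.0981, 0.3264]
tool_rot: [0.759, 0.651, -0.003, 0.0]
contact_force: [0.6, -1.0, -3.0]
opening: 0.624
grip_force: 42.9
clock: 15.5
eef_pos: [0.6183, 0.0779, 0.3277]
tool_rot: [0.757, 0.654, 0.0, -0.001]
contact_force: [0.5, -0.1, -2.5]
opening: 0.623
grip_force: 42.9
pos [0.6183 0.0779 0.3277] clock 15.5 move [-0.0097  0.0027  0.3387] [-0.0001 -0.0001  0.0008]
```

View pics/k1.png

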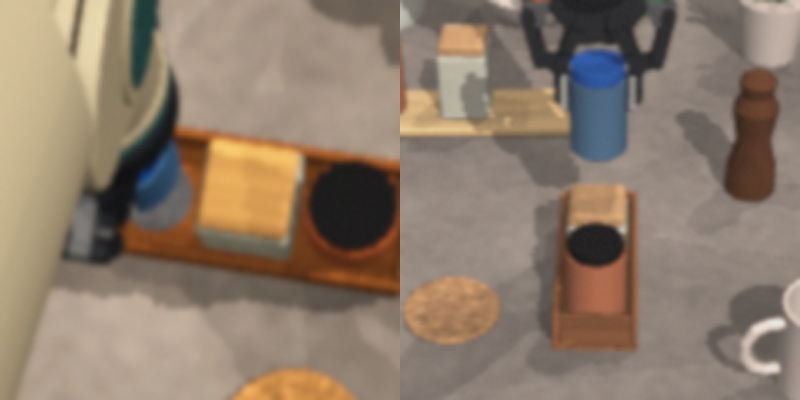

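The spare hangs upright above the empty left space. I'll go down to just above the rim and check again.

```bash
python3 -m creep '[[-0.008,0.003,0.08,0,0,0],[-0.008,0.003,0.16,0,0,0],[-0.008,0.003,0.22,0,0,0],[-0.008,0.003,0.27,0,0,0],[-0.008,0.003,0.29,0,0,0],[-0.008,0.003,0.3,0,0,0],[-0.008,0.003,0.3,0,0,0],[-0.008,0.003,0.3,0,0,0]]';  python3 - <<'E'
from h import *
from rig import arm
plan([.6185,.076,.26],-8.6)
f=arm.grab_frame("top");s=arm.grab_frame("side")
a=[cv2.resize(g["image"][y:y+100,x:x+100],(400,400),interpolation=cv2.INTER_CUBIC) for g,x,y in((f,240,180),(s,290,160))]
cv2.imwrite("pics/k2.png",np.hstack(a))
from h import w2p
p=w2p(s,[[.6185,.076,.144],[.6185,.076,.05]]);print(p,(p-[290,160])*4+[400,0])
E
```

```text
clock: 16.4
eef_pos: [0.6192, 0.0746, 0.2686]
tool_rot: [0.757, 0.653, 0.0, 0.0]
contact_force: [-0.2, 0.4, -2.6]
opening: 0.619
grip_force: 42.9
pos [0.6192 0.0746 0.2686] clock 16.4 move [ 0.0063 -0.0044  0.0432] [ 0.0002 -0.      0.0005]
[[333.98702263 174.86879051]
 [333.94533204 205.80369804]] [[575.94809052  59.47516206]
 [575.78132818 183.21479217]]
```

View pics/k2.png

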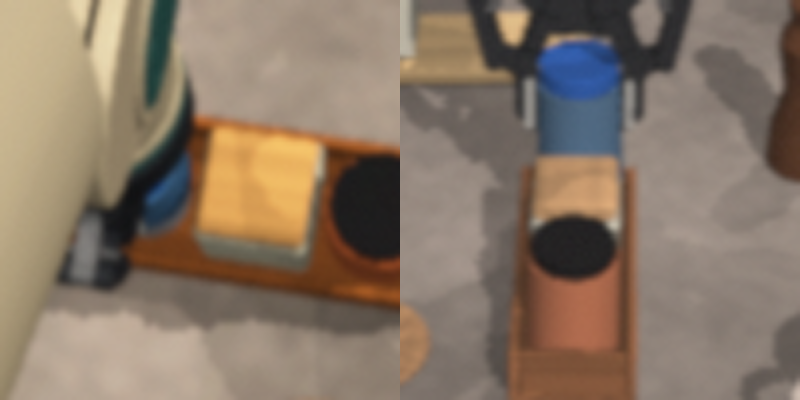

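The spare is centred across the caddy (crop x 537–622 against the rim at about 520–636). I'll correct about 1.5 mm and insert in small steps.

```bash
python3 -m creep '[[0.008,-0.004,0,0,0,0],[0.008,-0.004,0,0,0,0],[0.008,-0.004,0,0,0,0],[0.008,-0.004,0.02,0,0,0],[0.008,-0.004,0.04,0,0,0],[0.008,-0.004,0.06,0,0,0],[0.008,-0.004,0.075,0,0,0],[0.008,-0.004,0.075,0,0,0]]'
```

```text
clock: 17.3
eef_pos: [0.6181, 0.0763, 0.2523]
tool_rot: [0.757, 0.653, -0.001, -0.0]
contact_force: [0.4, -0.5, -2.8]
opening: 0.617
grip_force: 42.9
```

```bash
python3 -c "
from h import *;plan([.6185,.0762,.2226],-8.6)"
```

```text
pos [0.6181 0.0763 0.2523] clock 17.3 move [-0.0003  0.0024  0.1487] [-0.0002  0.0001  0.0005]
```

```bash
python3 -m creep '[[0,0.001,0.03,0,0,0],[0,0.001,0.06,0,0,0],[0,0.001,0.085,0,0,0],[0,0.001,0.105,0,0,0],[0,0.001,0.12,0,0,0],[0,0.001,0.13,0,0,0],[0,0.001,0.13,0,0,0]]'; python3 -m creep '[[0,0,0.005,0,0,0],[0,0,0.01,0,0,0],[0,0,0.01,0,0,0]]'
```

```text
clock: 18.0
eef_pos: [0.6184, 0.0763, 0.2268]
tool_rot: [0.757, 0.653, -0.0, -0.0]
contact_force: [0.4, -0.5, -3.1]
opening: 0.619
grip_force: 42.9
clock: 18.3
eef_pos: [0.6185, 0.0763, 0.2251]
tool_rot: [0.757, 0.653, -0.0, -0.0]
contact_force: [0.5, -0.2, -2.9]
opening: 0.619
grip_force: 42.9
```

```bash
python3 -m creep '[[0,0,0.004,0,0,0],[0,0,0.008,0,0,0],[0,0,0.008,0,0,0]]'; python3 -m creep '[[0,0,0.003,0,0,0],[0,0,0.005,0,0,0],[0,0,0.005,0,0,0]]'
```

```text
clock: 18.6
eef_pos: [0.6185, 0.0763, 0.2234]
tool_rot: [0.757, 0.653, -0.0, -0.0]
contact_force: [-0.1, -0.0, -2.5]
opening: 0.62
grip_force: 42.9
clock: 18.9
eef_pos: [0.6185, 0.0763, 0.2226]
tool_rot: [0.757, 0.653, 0.0, -0.0]
contact_force: [0.6, 0.1, -1.1]
opening: 0.618
grip_force: 43.0
```

```bash
python3 -m creep '[[0,0,0.003,0,0,0],[0,0,0.004,0,0,0],[0,0,0.004,0,0,0]]'
```

```text
clock: 19.2
eef_pos: [0.6186, 0.0763, 0.2225]
tool_rot: [0.757, 0.653, 0.0, -0.0]
contact_force: [-1.8, 0.1, 5.2]
opening: 0.616
grip_force: 43.5
```

It is seated at the expected height. Releasing, then backing up and away.

```bash
python3 -m creep '[[0,0,0,0,0,0],[0,0,0,0,0,0],[0,0,0,0,0,0],[0,0,0,0,0,0],[0,0,0,0,0,0]]' 72; python3 -m creep '[[0,0,-0.1,0,0,0],[0,0,-0.25,0,0,0],[0,0,-0.5,0,0,0],[0,0,-0.75,0,0,0],[0,0,-0.9,0,0,0],[0,0,-0.9,0,0,0]]'; python3 -m creep '[[0.25,0,0,0,0,0],[0.5,0,0,0,0,0],[0.75,0,0,0,0,0],[0.95,0,0,0,0,0],[1,0,0,0,0,0],[1,0,0,0,0,0],[1,0,0,0,0,0],[1,0,0,0,0,0]]'
python3 - <<'E'
from h import *
from rig import arm
f=arm.grab_frame("top");s=arm.grab_frame("side")
cv2.imwrite("pics/e1.png",np.hstack([cv2.resize(f["image"][150:350,230:500],(400,296)),cv2.resize(s["image"][110:370,210:460],(400,416))[:296]]) if 0 else np.hstack([cv2.resize(f["image"][150:350,230:500],(400,400)),cv2.resize(s["image"][120:360,210:450],(400,400))]))
for c,t in blobs(f,(105,200,130),(120,255,255)):print(c,t[4],p2w(f,c,.098)[0].round(4))
E
```

```text
clock: 19.7
eef_pos: [0.6185, 0.0764, 0.2216]
tool_rot: [0.757, 0.653, -0.0, -0.0]
contact_force: [-0.8, 0.0, -0.5]
opening: 0.839
grip_force: 0.0
clock: 20.3
eef_pos: [0.62, 0.076, 0.407]
tool_rot: [0.757, 0.653, 0.004, 0.003]
contact_force: [0.6, -0.2, -0.3]
opening: 0.845
grip_force: 0.0
clock: 21.1
eef_pos: [0.6482, 0.2713, 0.4016]
tool_rot: [0.758, 0.652, -0.001, 0.001]
contact_force: [0.7, -0.0, 0.2]
opening: 0.843
grip_force: 0.0
[271.1 221. ] 529 [0.6185 0.0778 0.098 ]
[465.3 264. ] 519 [ 0.5429 -0.278   0.098 ]
```

View pics/e1.png

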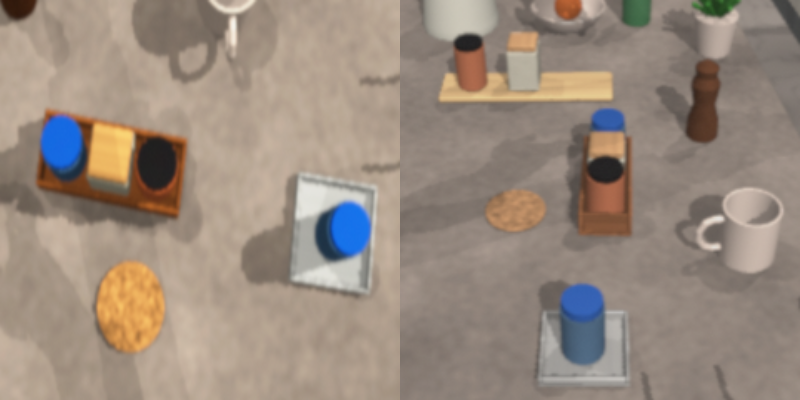

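The pictures show the spare upright in the caddy's end space and the used-up canister upright in the tray. Everything else is where it was.

```bash
python3 -c "
from rig import arm
print(arm.finish_job())"
```

```text
the job is handed in; nothing more can be done
None
```

The job is handed in at about 21 s: the used-up blue canister stands upright in the steel tray, the blue spare is seated in the caddy's empty space, and the last pictures showed nothing else moved.

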